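# Lay out the slide-mounting kit

### The job

Set out the slide-mounting place: lay the three instruments lengthwise in the shallow steel tray, one down the middle of each slot and either way round, in order of use: the forceps in the slot beside the petri dish, the spatula in the slot beside the green slide box that stands at the tray, and the needle probe between them. Stand the dropper bottle upright on the middle of the slide box's lid. Set things down without dropping them, and leave the dish, the slide box, the tub, the timer and the specimen jar where they are.

Things in the scene. Friction and masses are not known exactly. Their poses are not given: they have to be found in the camera images.
- kit_tray: Shallow open steel tray 170 x 170 mm, fixed. Origin: centre of its underside; floor 2 mm up, walls 3 mm thick, 12 mm high. Three slots along its x, 164 mm long, centre lines at y = -50, 0, +50 mm, parted at y = -25 and +25 mm by ribs 3 mm wide, tops 5 mm up. Beside one end slot (about 150 mm off, +y or -y) is the petri dish, beside the other the slide box; it varies which.
- dressing_forceps: Plain steel forceps lying on edge, two straps joined at the -x end, tips at +x, 134 mm long, 10 mm high, rigid; grip across the straps near the origin (x 0 to +20 mm), about 17 mm wide there. 35 g. Lies loose on the desk at the right. Origin: mid-length, on its underside; x runs along it, z up.
- needle_probe: Needle probe: slim black handle 80 mm long (x from -67 to +13 mm), 9 mm wide and 9 mm high, and a thin steel needle from there to x = +67 mm. Grip the handle at about x = -20 mm. 25 g. Lies loose on the desk at the right. Origin: mid-length, on its underside; x runs along it, z up.
- spatula: Spatula: wooden handle 78 mm long (x from -67 to +11 mm), 13 mm wide and 10 mm high, and a flat steel blade 20 mm wide, 5 mm up, out to x = +67 mm. Grip the handle at about x = -15 mm. 35 g. Lies loose on the desk at the right. Origin: mid-length, on its underside; x runs along it, z up.
- stain_dropper: Small round brown dropper bottle standing loose on the desk, with a narrow dark rubber teat on top: body 32 mm across up to about 60 mm, 102 mm high in all, about 70 g. Origin: centre of its underside, z up. Once on the slide box it stands in the way of a wide gripper over the slot beside it.
- culture_dish: Closed flat petri dish with pink medium, 92 mm across, 14 mm high, loose, beside one end slot of the tray. Origin: centre of its underside.
- slides_box: Flat green slide box by the tray (not the fixed one far right), lid closed and fixed, 102 x 90 mm, its lid top flat and 34 mm above the desk, loose (180 g), beside the other end slot of the tray. Origin: centre of its underside, under the middle of the lid (lid 94 x 90 mm about it); z up.
- bud_tub: Round clear tub of cotton buds, 77 mm across, 82 mm high, loose, behind the tray. Leave it alone. Origin: centre of its underside.
- bench_timer: Small white bench timer with three keys, 70 x 72 x 18 mm, loose, at the back behind the dropper bottle. Leave it alone. Origin: centre of its underside.
- jar: Clear specimen jar with a red lid, 63 mm across, 66 mm high, loose, at the left. Leave it alone. Origin: centre of its underside.

How it is judged:
At the end, for the whole second after the job is handed in: Forceps (dish end), probe (middle), spatula (slide box end) lie flat in the tray, within 12 mm of the slot's centre line, 18 mm of its mid-length, 0.2 rad of its direction; the dropper stands upright on the lid within 15 mm of its middle in x and y; all released and at rest (((y of culture_dish in the frame of kit_tray above 0 m and y of dressing_forceps in the frame of kit_tray between 0.038 and 0.062 m and y of spatula in the frame of kit_tray between -0.062 and -0.038 m) or (y of culture_dish in the frame of kit_tray below 0 m and y of dressing_forceps in the frame of kit_tray between -0.062 and -0.038 m and y of spatula in the frame of kit_tray between 0.038 and 0.062 m)) and y of needle_probe in the frame of kit_tray between -0.012 and 0.012 m and x of dressing_forceps in the frame of kit_tray between -0.018 and 0.018 m and z of each of dressing_forceps, needle_probe, spatula in the frame of kit_tray below 0.008 m and angle between each of dressing_forceps, needle_probe, spatula's own z axis and vertical below 0.12 rad and angle between the x axis of each of dressing_forceps, needle_probe, spatula and the x axis of kit_tray, either way round below 0.2 rad and x of needle_probe in the frame of kit_tray between -0.018 and 0.018 m and x of spatula in the frame of kit_tray between -0.018 and 0.018 m and x of stain_dropper in the frame of slides_box between -0.015 and 0.015 m and y of stain_dropper in the frame of slides_box between -0.015 and 0.015 m and z of stain_dropper in the frame of slides_box between 0.029 and 0.039 m and angle between stain_dropper's own z axis and vertical below 0.1 rad and linear speed of each of dressing_forceps, needle_probe, spatula, stain_dropper below 0.02 m/s and angular speed of each of dressing_forceps, needle_probe, spatula, stain_dropper below 0.2 rad/s and contact force between the fingers and dressing_forceps below 0.05 N and contact force between the fingers and needle_probe below 0.05 N and contact force between the fingers and spatula below 0.05 N and contact force between the fingers and stain_dropper below 0.05 N); the robot touches nothing.
It fails at once if the dish, slide box, tub, timer or jar is shifted by more than 15 mm (distance of any of culture_dish, slides_box, bud_tub, bench_timer, jar from where it was at the start of the episode above 0.015 m).
It fails at once if an instrument or the bottle is dropped (falls free at over 0.7 m/s, some 25 mm) ((linear speed of dressing_forceps above 0.7 m/s and contact force between the fingers and dressing_forceps below 0.01 N) or (linear speed of needle_probe above 0.7 m/s and contact force between the fingers and needle_probe below 0.01 N) or (linear speed of spatula above 0.7 m/s and contact force between the fingers and spatula below 0.01 N) or (linear speed of stain_dropper above 0.7 m/s and contact force between the fingers and stain_dropper below 0.01 N)).
It also fails if it takes over 104 s, if anything falls off the work surface, if the arm or the gripper's body presses on something with over 40 N, if the wrist force passes 120 N, or if a joint passes its speed limit or range.

### The arm

A 6-joint arm with a two-finger parallel gripper is mounted at the origin on a cart in front of the work surface, level with it; the furniture and walls round the work are solid. World frame = base frame: x ahead of the robot, y to its left, z up, the work surface at z = 0. Lengths are in m, angles in rad, forces in N, time in s.
With the tool pointing down it reaches from about 0.375 to 0.975 m from the base axis. Payload 3.8 kg.
Tool frame: the origin (TCP) lies at the centre of the arm's flange, where the gripper is bolted on; the fingertips stand 173 mm ahead of it and the grasp point (between the pads) lies 155 mm ahead of it; z points along the fingers, y is the line along which they close (so a half turn about z gives the same grasp; the last joint's range is limited). The gripper opens to 85 mm and grips with 20 to 120 N. Pads are 22 mm wide; open, the fingers measure 114 mm over their backs; the gripper's body (76 mm by 85 mm) begins 54 mm behind the grasp point. The pads swing forward as they close: fully open they stand 13 mm farther back than shut.
Start: joints at [-1.278, 0.264, 1.604, -0, 1.274, -0.037], TCP at [0.219, -0.639, 0.405] pointing down, gripper open.
Joint ranges: [-2.63, 2.63], [-0.94, 2.18], [0.31, 2.57], [-1.31, 4.45], [0, 2.66], [-2.55, 2.55]. Speed limits (rad/s): [2.57, 2.57, 3.14, 3.14, 3.14, 3.14].

### API

Orientations are given as [roll, pitch, yaw] about the fixed x, y, z axes, in that order (R = Rz(yaw) Ry(pitch) Rx(roll)).
In Python, from bench import env gives the robot as it stands. The module is installed in compiled form; this text tells all that it offers.
- The arm moves only by the tool play_rows, never from a script. Its argument "commands" is a list of rows, each a list of 7 numbers: the turn, a rotation vector about the world's x, y, z in units of 30 degrees (1.0 is 30 degrees), then the shift along the world's x, y, z in units of 15 cm (1.0 is 15 cm), then the opening, from 0 (shut) to 1 (fully open). In form: [[ax, ay, az, dx, dy, dz, fingers], ...]. A call has 1 to 12 rows; each row shifts and turns the commanded pose from where the row before left it; what a row does not reach is not made up. A row lasts 1/8 s, in which the tool goes at most 62.5 mm and 10.7 degrees, less where a joint would pass 70% of its speed; a pose out of reach is approached as far as the arm can. A call with a number of a shift or a turn outside -1 to 1 is refused whole. A call with a gripper value outside its range is refused whole. The fingers move at their own pace and stop on an object; "newtons" is the grip in N (left out, the last holds). Time passes only in rows, so rows that do not move let the fingers close. It gives the time, the measured TCP pose, the force, the opening and the grip force at its end, in the units of the state.
- env.state(): the state, without advancing time (a new reading comes with each control period).
- env.grab_frame(name): name is "side" or "top"; returns a dict with "img" (480x640x3 uint8, red, green, blue), "fx", "fy", "cx", "cy" (pixels), "T" (4x4, takes a point from camera to world coordinates). Camera axes: x right, y down, z forward; pixel columns grow to the right and rows downward; lengths in m; the calibration is good to about 2 mm. A picture is of the moment at which its call begins. There is no depth.
- env.finish_job(): hands the job in; it is judged then, once.
Trained networks look in a picture, given as the dict that the camera call returned (one of the last four; its "shot" number tells which), for a name from the list of things; names that differ only in an ending like _2 or _b are one class to them, and where a whole thing is asked for, a point or a joint stands for the part that bears it (a point fixed in the world has none). Each returns a list of dicts, best first, with "conf" (0 to 1); they miss things now and then, are a little off and sometimes report something else, mostly with a low value. They report only what shows in the picture. A call takes as long as a camera call.
- env.cut_out(query, picture): "region" (480x640 bool, what is visible of it) and "extent" ([left, top, right, bottom] in pixels, round what is visible of it).
The state is a dict: "clock": time; "q": joint angles; "joint_velocities": joint speeds; "tau": joint torques, N m; "ee_pos": TCP position; "eef_rot": TCP orientation; "contact_force": force on the tool from outside, world axes, zero at the start; "torque": the same for the moment, N m; "finger_gap": opening from 0.0 (shut) to 1.0 (fully open); "gripper_force": force on a finger pad.
Only numpy, scipy, OpenCV 4.12 (cv2) and the standard library are available. Lean on these libraries where they do the work, as an engineer would, in place of code of your own. Each camera call takes 0.05 s, during which the arm holds its last target. There are 200 camera calls.

## Working session

There is one attempt and no reset: what is moved stays moved. The work goes in short steps, Python scripts to look and compute and a tool call to move; the robot and the scene stay as the last step left them, time stands still between calls to the robot, and variables do not carry over. Pictures are saved under pics/ and viewed, at most 14 in all, crops included, and the job is handed in when it is done.

Besides the shell and the picture viewer there is one more tool, called after ">>>" as name(argument=value, ...) on one line, values as JSON. play_rows: Moves the arm, as the interface text tells. Shifts and turns lie within -1 to 1; 1 stands for 15 cm of shift or 30 degrees of turn. Its arguments: {"type":"object","properties":{"commands":{"type":"array","items":{"type":"array","items":{"type":"number"}}},"newtons":{"type":"number"}},"required":["commands"]}

```bash
mkdir -p pics
cat > h.py <<'E'
import numpy as np, cv2
from bench import env
N=["kit_tray","dressing_forceps","needle_probe","spatula","stain_dropper","culture_dish","slides_box","bud_tub","bench_timer","jar"]
def grab(n,save=None):
    f=env.grab_frame(n)
    if save: cv2.imwrite(f"pics/{save}.png",f["img"][:,:,::-1])
    return f
def ray(f,u,v):
    T=np.array(f["T"]); d=T[:3,:3]@np.array([(u-f["cx"])/f["fx"],(v-f["cy"])/f["fy"],1]); return T[:3,3],d
def onz(f,u,v,z):
    o,d=ray(f,u,v); return o+d*(z-o[2])/d[2]
def proj(f,p):
    T=np.array(f["T"]); c=T[:3,:3].T@(np.array(p)-T[:3,3]); return np.array([c[0]/c[2]*f["fx"]+f["cx"],c[1]/c[2]*f["fy"]+f["cy"]])
def rect(f,m,z):
    v,u=np.nonzero(m); P=np.array([onz(f,a,b,z)[:2] for a,b in zip(u,v)]).astype(np.float32)
    (c,s,a)=cv2.minAreaRect(P*1000); c0=P.mean(0)
    w,V=np.linalg.eigh(np.cov(P.T)); ax=V[:,1]
    return dict(c=np.round(c,1),size=np.round(s,1),ang=round(a,1),mean=np.round(c0*1000,1),pca=round(float(np.degrees(np.arctan2(ax[1],ax[0]))),1))
E
python3 - <<'E'
from h import *
print(env.state())
for n in ["top","side"]:
    f=grab(n,n+"0"); print(n,np.round(f["T"],3).tolist(),f["fx"],f["cx"],f["cy"])
    for q in N:
        for r in env.cut_out(q,f)[:2]:
            if r["conf"]>.2: print(q,round(r["conf"],2),np.round(r["extent"]).tolist(),rect(f,r["region"],0.008))
E
```

```text
{'clock': 0.0, 'q': array([-1.27789844e+00,  2.64755701e-01,  1.60539120e+00, -2.06553805e-05,
        1.27369595e+00, -3.68934515e-02]), 'joint_velocities': array([ 3.76163446e-04, -4.18964053e-04,  6.56516749e-04, -5.19355743e-04,
       -3.26776315e-04, -6.57478577e-05]), 'tau': array([-7.73327483e-04, -5.15115058e+01, -3.67314434e+01, -2.99759095e-04,
        1.29549552e-02,  4.20899744e-05]), 'ee_pos': array([ 0.21849424, -0.63829047,  0.40335059]), 'eef_rot': array([-3.13934326e+00, -6.32752124e-05,  3.29797335e-01]), 'contact_force': array([0.05916715, 0.39902239, 0.34473139]), 'torque': array([-0.02818692, -0.05510342,  0.03659373]), 'gripper_force': 0.0, 'finger_gap': 1.000396288297122}
top [[0.02, -0.998, 0.057, 0.504], [-1.0, -0.019, 0.008, 0.009], [-0.007, -0.057, -0.998, 1.726], [0.0, 0.0, 0.0, 1.0]] 550.825582740178 318.22195330151294 242.79936053071373
kit_tray 0.83 [259.0, 240.0, 326.0, 307.0] {'c': array([511.1, 105.3]), 'size': array([174.7, 176. ]), 'ang': 81.7, 'mean': array([510.6, 105.8], dtype=float32), 'pca': 174.4}
kit_tray 0.66 [382.0, 217.0, 391.0, 227.0] {
[... 2827 characters left out ...]
des_box 0.55 [220.0, 379.0, 289.0, 391.0] {'c': array([ 450. , -391.7]), 'size': array([ 19.6, 132.3]), 'ang': 85.1, 'mean': array([ 449.4, -391.7], dtype=float32), 'pca': 174.2}
bud_tub 0.68 [356.0, 199.0, 384.0, 237.0] {'c': array([768.7, 126.9]), 'size': array([193.6,  84.4]), 'ang': 82.3, 'mean': array([766. , 126.8], dtype=float32), 'pca': 78.7}
bench_timer 0.82 [375.0, 274.0, 403.0, 300.0] {'c': array([ 757. , -169.9]), 'size': array([79.3, 60.7]), 'ang': 75.9, 'mean': array([ 757.3, -171.6], dtype=float32), 'pca': 77.3}
jar 0.59 [258.0, 159.0, 275.0, 182.0] {'c': array([477., 468.]), 'size': array([172.8,  62.8]), 'ang': 89.0, 'mean': array([481.5, 469.8], dtype=float32), 'pca': 94.1}
```

Run:
```python
import cv2
t=cv2.imread('pics/top0.png')[170:330,240:480]; cv2.imwrite('pics/a.png',cv2.resize(t,(800,533),interpolation=cv2.INTER_CUBIC))
t=cv2.imread('pics/side0.png')[180:400,200:420]; cv2.imwrite('pics/b.png',cv2.resize(t,(600,600),interpolation=cv2.INTER_CUBIC))
```

```text
(no output)
```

View pics/a.png

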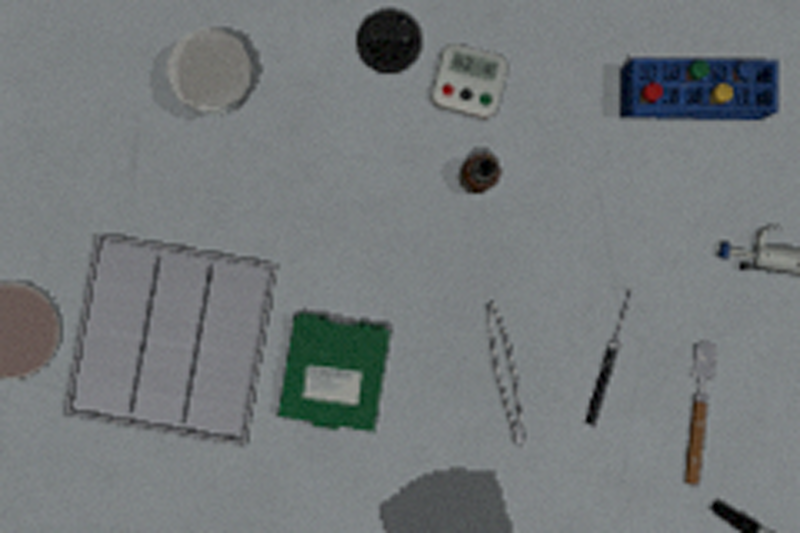

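View pics/b.png

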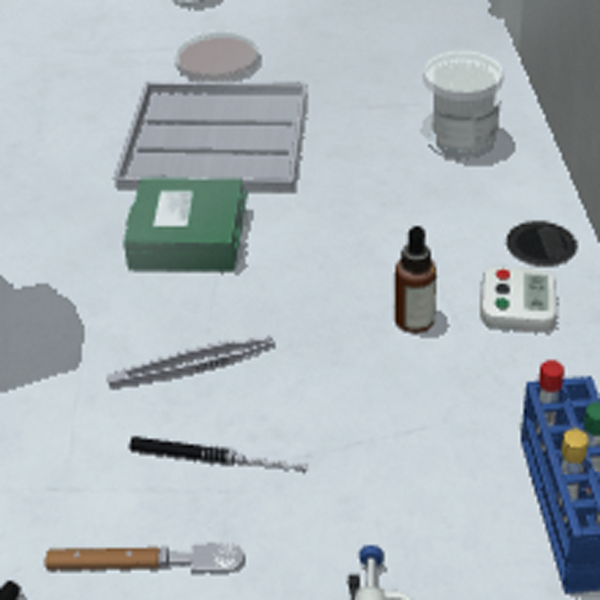

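Run:
```python
from h import *
t=grab("top"); s=grab("side")
Z=lambda u,v:(240+u/3.3333,170+v/3.3333); S=lambda u,v:(200+u/2.727,180+v/2.727)
def tri(a,b):
    (o,d),(p,e)=ray(t,*a),ray(s,*b); A=np.stack([d,-e],1); k=np.linalg.lstsq(A,p-o,rcond=None)[0]
    x,y=o+d*k[0],p+e*k[1]; return np.round((x+y)/2*1000,1),round(np.linalg.norm(x-y)*1000,1)
for n,a,b in [("forceps tip",(490,300),(272,343)),("forceps end",(519,440),(112,381)),("probe tip",(629,290),(305,468)),("probe end",(589,424),(132,444)),("spat tip",(703,340),(243,557)),("spat end",(692,485),(47,558)),
 ("teat",(484,160),(417,230)),("tray c1",(98,236),(150,84)),("tray c2",(276,264),(306,84)),("tray c3",(245,440),(297,190)),("tray c4",(70,412),(117,188)),("box1",(298,312),(139,180)),("box2",(390,322),(243,180)),("box3",(376,430),(236,247)),("box4",(278,418),(126,247)),("label",(332,385),(174,208))]:
    print(n,tri(Z(*a),S(*b)), np.round(onz(t,*Z(*a),.005)[:2]*1000,1),np.round(onz(s,*S(*b),.005)[:2]*1000,1))
for f,n in((t,"top"),(s,"side")):
    h=cv2.cvtColor(f["img"],cv2.COLOR_RGB2HSV); m=((h[...,0]>55)&(h[...,0]<85)&(h[...,1]>120)).astype(np.uint8)
    k,l,st,_=cv2.connectedComponentsWithStats(m); 
    i=1+np.argmax(st[1:,4]); print(n,st[i]); M=cv2.morphologyEx((l==i).astype(np.uint8),cv2.MORPH_CLOSE,np.ones((7,7)))
    print(rect(f,M>0,.034))
    if n=="top":
        g=f["img"].astype(int)
c=cv2.resize(t["img"][255:305,315:365,::-1],(500,500),interpolation=cv2.INTER_NEAREST)
d=cv2.resize(s["img"][235:285,240:300,::-1],(300*2,500),interpolation=cv2.INTER_NEAREST)[:, :300*2]
cv2.imwrite("pics/c.png",cv2.resize(np.hstack([c,d]),(800,364)))
h=cv2.cvtColor(t["img"],cv2.COLOR_RGB2HSV)
r=[x for x in env.cut_out("stain_dropper",t)][0]; print(rect(t,r["region"],.06))
```

```text
forceps tip (array([ 550.9, -193.8,    1.3]), np.float64(3.3)) [ 552.5 -193.4] [ 549.2 -197.6]
forceps end (array([ 422.1, -222.3,    3.3]), np.float64(0.8)) [ 422.6 -222. ] [ 422. -224.]
probe tip (array([ 565.1, -324. ,    1. ]), np.float64(1.0)) [ 564.4 -323.2] [ 565.4 -327.3]
probe end (array([ 439. , -287.4,    2.4]), np.float64(0.7)) [ 438.7 -287. ] [ 439.7 -289.7]
spat tip (array([ 5.183e+02, -3.938e+02,  1.000e-01]), np.float64(1.5)) [ 519.  -392.6] [ 517.7 -397.4]
spat end (array([ 384.9, -383. ,    5.5]), np.float64(1.6)) [ 384.1 -383.2] [ 385.6 -382.6]
teat (array([ 672.2, -175.8,   93.2]), np.float64(5.2)) [ 684.  -186.1] [687.8 -71. ]
tray c1 (array([525.1, 160.3,  46.4]), np.float64(156.9)) [605.4 175.3] [442.5 206.7]
tray c2 (array([587.4,   7.3, 118.9]), np.float64(20.5)) [582.3   7.6] [608.5 184.6]
tray c3 (array([501.4,  26.1,  -3.9]), np.float64(169.3)) [417.4  33.3] [584.8   1.6]
tray c4 (array([ 412.9,  209.8, -131.6]), np.float64(44.7)) [440.2 197.4] [415.1  26.5]
box1 (array([489.7, -19.2,  51.7]), np.float64(95.0)) [537.8 -13.9] [435.6  36.5]
box2 (array([532.2, -94.4,  94.1]), np.float64(6.9)) [ 530.1 -100.1] [534.7  23.7]
box3 (array([477.4, -88.4,  19.7]), np.float64(95.0)) [429.2 -88.7] [524.5 -74.1]
box4 (array([427.4,   1.8, -47.5]), np.float64(18.2)) [438.5   3. ] [426.9 -61.8]
label (array([471.4, -46. ,  32.3]), np.float64(1.3)) [470.2 -46.9] [469.3 -11.1]
top [553 257  39  34 792]
{'c': array([ 521.2, -756.3]), 'size': array([104.5,  88.4]), 'ang': 78.0, 'mean': array([ 521.5, -752.2], dtype=float32), 'pca': 78.7}
side [415 328   8  11  83]
{'c': array([ 776.8, -330.5]), 'size': array([27.2, 13.7]), 'ang': 74.7, 'mean': array([ 776.7, -330.5], dtype=float32), 'pca': 71.6}
{'c': array([ 456.8, -377.8]), 'size': array([ 19.2, 124.1]), 'ang': 86.6, 'mean': array([ 462.2, -376.3], dtype=float32), 'pca': 174.2}
```

View pics/c.png

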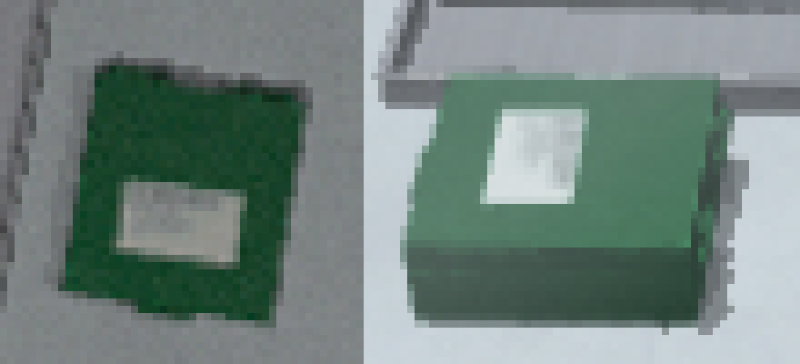

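Run:
```python
from h import *
t=grab("top"); s=grab("side")
P=[(329.4,263.5),(356.5,267.6),(352.1,299.2),(323.5,294.8)]
W=np.array([onz(t,*p,.034) for p in P]); print(np.round(W*1e3,1),np.round(W.mean(0)*1e3,1),[round(np.linalg.norm(W[i]-W[i-1])*1e3) for i in range(4)])
c=(.24+.4,)
Q=[(408,248),(437+0,80),(720,80),(690,248)]  # side lid corners in c.png
Q=[(240+(u-364)/7.28,235+v/7.28) for u,v in Q]
W=np.array([onz(s,*p,.034) for p in Q]); print(np.round(W*1e3,1),np.round(W.mean(0)*1e3,1))
Z=lambda u,v:(240+u/3.3333,170+v/3.3333); S=lambda u,v:(200+u/2.727,180+v/2.727)
for F,L in((t,[Z(98,236),Z(276,264),Z(245,440),Z(70,412)]),(s,[S(150,84),S(306,84),S(297,187),S(117,187)])):
    W=np.array([onz(F,*p,.012) for p in L]); print(np.round(W*1e3,1).tolist(),np.round(W.mean(0)*1e3,1),[round(np.linalg.norm(W[i]-W[i-1])*1e3) for i in range(4)])
# ribs
for F,L in((t,[Z(158,255),Z(132,415),Z(210,266),Z(184,424)]),(s,[S(148,122),S(293,125),S(136,151),S(292,153)])):
    W=np.array([onz(F,*p,.005) for p in L]); print(np.round(W[:,:2]*1e3,1).tolist(),np.round(W.mean(0)*1e3,1))
m=env.cut_out("stain_dropper",s)[0]; print(m["extent"]); 
v,u=np.nonzero(m["region"]); 
for r in range(v.min(),v.max()+1,3): print(r,u[v==r].min(),u[v==r].max())
for z in(.06,.102): print(proj(t,[.673,-.175,z]),proj(s,[.673,-.175,z]),proj(s,[.673,-.175,0]))
m=[r for r in env.cut_out("stain_dropper",t)]; print([(r["conf"],r["extent"]) for r in m])
```

```text
[[537.5 -13.5  34. ]
 [526.6 -96.8  34. ]
 [429.8 -84.9  34. ]
 [441.5   2.8  34. ]] [483.8 -48.1  34. ] [97, 84, 97, 88]
[[ 431.1  -91.2   34. ]
 [ 437.6   -2.1   34. ]
 [ 534.5  -14.5   34. ]
 [ 521.4 -102.6   34. ]] [481.1 -52.6  34. ]
[[605.0, 174.6, 12.0], [582.0, 7.6, 12.0], [417.8, 33.2, 12.0], [440.5, 196.6, 12.0]] [511.3 103.   12. ] [166, 169, 166, 165]
[[443.5, 195.6, 12.0], [607.8, 173.7, 12.0], [584.7, -2.9, 12.0], [416.3, 18.7, 12.0]] [513.1  96.3  12. ] [179, 166, 178, 170]
[[588.6, 118.5], [438.6, 139.3], [579.3, 69.5], [431.2, 90.6]] [509.4 104.5   5. ]
[[442.0, 134.4], [589.0, 109.7], [431.3, 84.8], [584.5, 61.5]] [511.7  97.6   5. ]
[345.2, 262.0, 360.5, 304.0]
263 352 352
266 350 355
269 349 356
272 347 357
275 346 358
278 345 359
281 345 359
284 345 359
287 345 359
290 345 359
293 344 359
296 344 359
299 346 358
[383.58522363 219.69559265] [354.09881987 275.59902514] [353.54631176 295.55695561]
[385.172456   218.29429338] [354.50959145 260.76096111] [353.54631176 295.55695561]
[(0.62, [420.3, 272.4, 427.3, 289.3]), (0.49, [379.7, 216.4, 391.7, 227.3])]
```

>>> play_rows(commands=[[0,0,-0.1,0.18,0.21,-0.13,0.45],[0,0,-0.1,0.18,0.21,-0.13,0.45],[0,0,-0.1,0.18,0.21,-0.13,0.45],[0,0,-0.1,0.18,0.21,-0.13,0.45],[0,0,-0.1,0.18,0.21,-0.13,0.45],[0,0,-0.1,0.18,0.21,-0.13,0.45],[0,0,-0.1,0.18,0.21,-0.13,0.45],[0,0,-0.1,0.2,0.2,-0.13,0.45],[0,0,0,0,0,0,0.45],[0,0,0,0,0,0,0.45]], newtons=30)

```text
clock: 2.7
ee_pos: [0.4377, -0.3883, 0.249]
eef_rot: [3.141, -0.0, -0.088]
contact_force: [-0.2, -0.5, -0.2]
finger_gap: 0.449
gripper_force: 0.0
```

>>> play_rows(commands=[[0,0,0,0,0,-0.2,0.45],[0,0,0,0,0,-0.15,0.45],[0,0,0,0,0,-0.1,0.45],[0,0,0,0,0,0,0.45]])

```text
clock: 3.2
ee_pos: [0.4368, -0.3885, 0.1804]
eef_rot: [-3.141, 0.001, -0.09]
contact_force: [0.1, 0.2, 0.9]
finger_gap: 0.449
gripper_force: 0.0
```

Run:
```python
from h import *
f=grab("side"); cv2.imwrite("pics/d.png",cv2.resize(f["img"][330:410,190:310,::-1],(780,520),interpolation=cv2.INTER_CUBIC))
```

```text
(no output)
```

View pics/d.png

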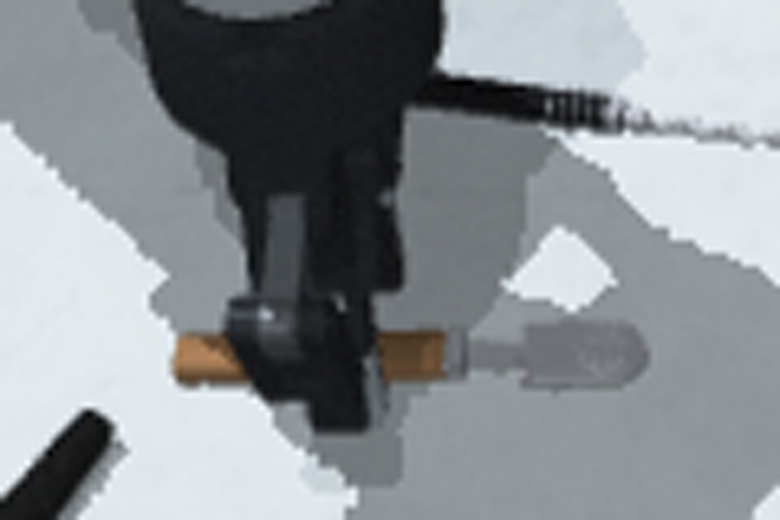

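>>> play_rows(commands=[[0,0,0,0,0,-0.02,0.3],[0,0,0,0,0,0,0.0],[0,0,0,0,0,0,0.0],[0,0,0,0,0,0,0.0],[0,0,0,0,0,0,0.0],[0,0,0,0,0,0,0.0]])

```text
clock: 4.0
ee_pos: [0.438, -0.3885, 0.179]
eef_rot: [3.141, -0.001, -0.089]
contact_force: [0.5, -0.1, 6.7]
finger_gap: 0.134
gripper_force: 31.0
```

>>> play_rows(commands=[[0,0,0,0,0,0.1,0.0],[0,0,0,0,0,0.25,0.0],[0,0,0,0,0,0.25,0.0],[0,0,-0.02,0.03,0.3,0,0.0],[0,0,-0.02,0.03,0.33,0,0.0],[0,0,-0.02,0.04,0.34,0,0.0],[0,0,-0.02,0.04,0.34,0,0.0],[0,0,-0.03,0.04,0.34,0,0.0],[0,0,0,0.04,0.34,0,0.0],[0,0,0,0.04,0.34,0,0.0],[0,0,0,0.04,0.34,0,0.0],[0,0,0,0.03,0.28,0,0.0]])

```text
clock: 5.5
ee_pos: [0.4868, 0.0563, 0.2687]
eef_rot: [-3.141, -0.0, -0.146]
contact_force: [0.6, -0.3, 0.2]
finger_gap: 0.132
gripper_force: 30.4
```

Run:
```python
from h import *
f=grab("side"); cv2.imwrite("pics/e.png",cv2.resize(f["img"][140:290,210:360,::-1],(600,600),interpolation=cv2.INTER_CUBIC))
st=env.state(); print(st["ee_pos"],st["eef_rot"],st["finger_gap"],st["gripper_force"])
```

```text
[0.48717158 0.05955058 0.2688305 ] [-3.13801395e+00 -4.32239207e-04 -1.45244933e-01] 0.13667400101139052 30.37834346294403
```

View pics/e.png

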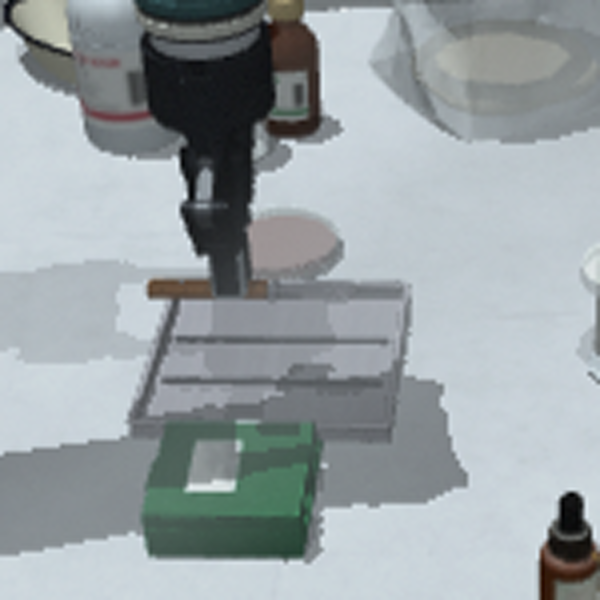

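>>> play_rows(commands=[[0,0,0,0,-0.04,0,0.0],[0,0,0,0,0,0,0.0],[0,0,0,0,0,0,0.0]])

```text
clock: 5.92
ee_pos: [0.4869, 0.0473, 0.2682]
eef_rot: [3.141, 0.0, -0.149]
contact_force: [0.5, -1.0, -0.0]
finger_gap: 0.137
gripper_force: 30.4
```

>>> play_rows(commands=[[0,0,0,0,0.04,-0.15,0.0],[0,0,0,0,0,-0.2,0.0],[0,0,0,0,0,-0.12,0.0],[0,0,0,0,0,-0.06,0.0],[0,0,0,0,0,0,0.0]])

```text
clock: 6.55
ee_pos: [0.4869, 0.0538, 0.1883]
eef_rot: [3.141, 0.001, -0.148]
contact_force: [-0.9, -0.3, 0.1]
finger_gap: 0.136
gripper_force: 30.4
```

Run:
```python
from h import *
f=grab("side"); cv2.imwrite("pics/f.png",cv2.resize(f["img"][180:280,230:330,::-1],(600,600),interpolation=cv2.INTER_CUBIC))
st=env.state(); print(st["ee_pos"],st["eef_rot"],st["finger_gap"],st["contact_force"])
```

```text
[0.48734779 0.05399045 0.18893896] [-3.14156612e+00 -1.77239627e-04 -1.47437346e-01] 0.13474391453797865 [-0.40931715 -0.25502162 -0.64126004]
```

View pics/f.png

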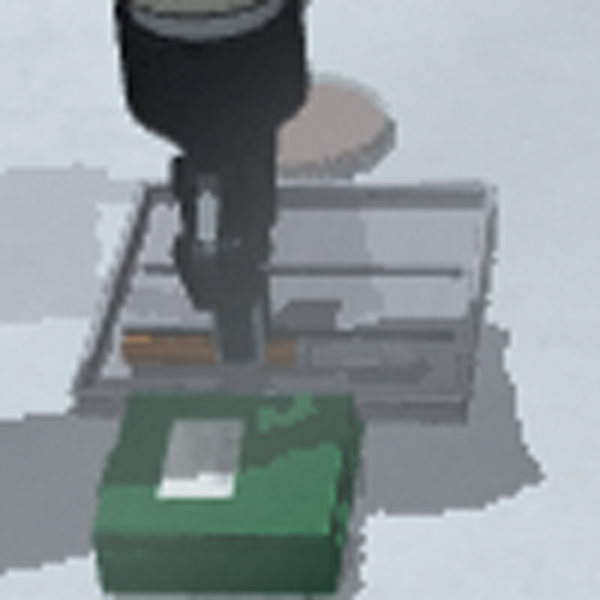

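>>> play_rows(commands=[[0,0,0,0,0,-0.03,0.0],[0,0,0,0,0,-0.015,0.0],[0,0,0,0,0,0,0.0],[0,0,0,0,0,0,0.25],[0,0,0,0,0,0,0.25],[0,0,0,0,0,0,0.25]])

```text
clock: 7.35
ee_pos: [0.4872, 0.0544, 0.1821]
eef_rot: [-3.142, -0.0, -0.147]
contact_force: [0.4, -0.4, 0.0]
finger_gap: 0.254
gripper_force: 0.0
```

>>> play_rows(commands=[[0,0,0,0,0,0.08,0.25],[0,0,0,0,0,0.25,0.25],[0,0,0,0,0,0.25,0.25],[0,0,-0.03,0,-0.2,0,0.4],[0,0,-0.03,0,-0.3,0,0.4],[0,0,-0.04,0,-0.3,0,0.4],[0,0,-0.04,0,-0.3,0,0.4],[0,0,-0.04,0,-0.3,0,0.4],[0,0,-0.04,0,-0.3,0,0.4],[0,0,-0.04,0,-0.3,0,0.4],[0,0,0,0,-0.3,0,0.4],[0,0,0,-0.03,-0.08,0,0.4]])

```text
clock: 8.85
ee_pos: [0.4827, -0.3052, 0.2702]
eef_rot: [3.141, -0.002, -0.285]
contact_force: [-0.2, -0.2, -0.2]
finger_gap: 0.4
gripper_force: 0.0
```

>>> play_rows(commands=[[0,0,0,0,0,0,0.4],[0,0,0,0,0,0,0.4]])

```text
clock: 9.1
ee_pos: [0.4825, -0.3015, 0.2689]
eef_rot: [-3.141, 0.001, -0.282]
contact_force: [-0.2, 0.2, -0.0]
finger_gap: 0.396
gripper_force: 0.0
```

>>> play_rows(commands=[[0,0,0,0,0,-0.2,0.4],[0,0,0,0,0,-0.2,0.4],[0,0,0,0,0,-0.13,0.4],[0,0,0,0,0,-0.05,0.4],[0,0,0,0,0,0,0.4]])

```text
clock: 9.72
ee_pos: [0.4828, -0.3022, 0.1818]
eef_rot: [-3.141, 0.0, -0.282]
contact_force: [0.9, 0.5, 0.8]
finger_gap: 0.399
gripper_force: 0.0
```

Run:
```python
from h import *
f=grab("side"); cv2.imwrite("pics/g.png",cv2.resize(f["img"][300:370,220:320,::-1],(780,546),interpolation=cv2.INTER_CUBIC))
```

```text
(no output)
```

View pics/g.png

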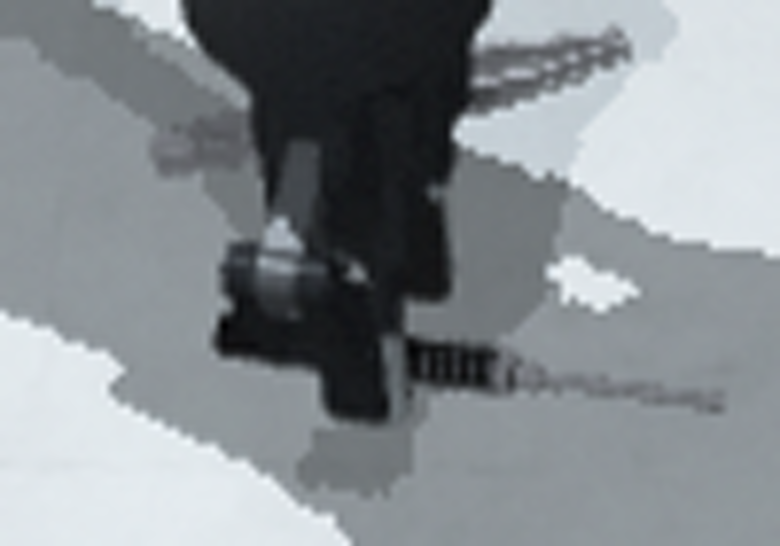

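>>> play_rows(commands=[[0,0,0,0,0,-0.02,0.25],[0,0,0,0,0,0,0.0],[0,0,0,0,0,0,0.0],[0,0,0,0,0,0,0.0],[0,0,0,0,0,0,0.0],[0,0,0,0,0,0,0.0]])

```text
clock: 10.52
ee_pos: [0.4829, -0.3029, 0.1796]
eef_rot: [3.141, -0.001, -0.283]
contact_force: [-0.1, 0.1, 5.5]
finger_gap: 0.087
gripper_force: 30.1
```

>>> play_rows(commands=[[0,0,0,0,0,0.1,0.0],[0,0,0,0,0,0.25,0.0],[0,0,0,0,0,0.25,0.0],[0,0,0.03,0,0.25,0,0.0],[0,0,0.03,0,0.31,0,0.0],[0,0,0.04,0,0.31,0,0.0],[0,0,0.04,0,0.31,0,0.0],[0,0,0.04,0,0.31,0,0.0],[0,0,0.04,0,0.31,0,0.0],[0,0,0.04,0,0.31,0,0.0],[0,0,0,0.02,0.31,0,0.0],[0,0,0,0.02,0.29,0,0.0]])

```text
clock: 12.02
ee_pos: [0.4881, 0.1054, 0.2694]
eef_rot: [-3.142, -0.0, -0.146]
contact_force: [1.2, -0.2, 0.7]
finger_gap: 0.087
gripper_force: 29.4
```

>>> play_rows(commands=[[0,0,0,0,0,0,0.0],[0,0,0,0,0,0,0.0]])

```text
clock: 12.28
ee_pos: [0.4883, 0.1038, 0.269]
eef_rot: [3.141, 0.0, -0.146]
contact_force: [-0.4, 0.4, -1.0]
finger_gap: 0.088
gripper_force: 29.5
```

Descend 86 mm (−0.575), settle, and release.

>>> play_rows(commands=[[0,0,0,0,0,-0.2,0.0],[0,0,0,0,0,-0.2,0.0],[0,0,0,0,0,-0.1,0.0],[0,0,0,0,0,-0.05,0.0],[0,0,0,0,0,-0.02,0.0],[0,0,0,0,0,0,0.0]])

```text
clock: 13.02
ee_pos: [0.4891, 0.1038, 0.1841]
eef_rot: [-3.141, -0.001, -0.147]
contact_force: [0.3, 0.9, 0.1]
finger_gap: 0.089
gripper_force: 29.5
```

Run:
```python
from h import *
f=grab("side"); cv2.imwrite("pics/i.png",cv2.resize(f["img"][180:280,230:330,::-1],(600,600),interpolation=cv2.INTER_CUBIC))
```

```text
(no output)
```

View pics/i.png

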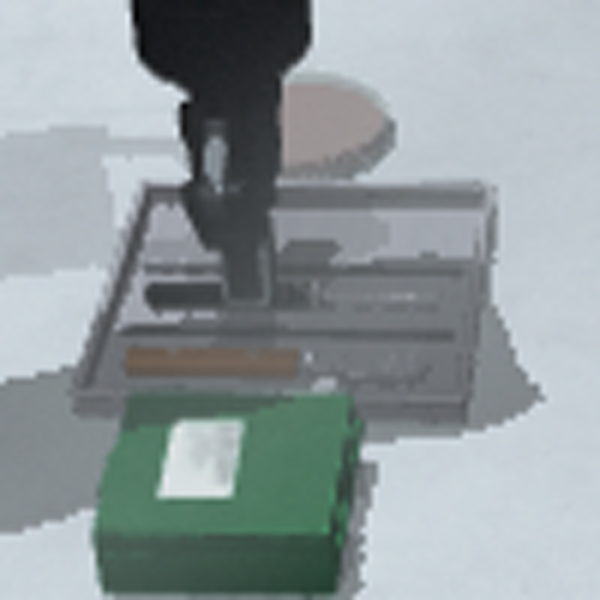

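>>> play_rows(commands=[[0,0,0,0,0,-0.01,0.0],[0,0,0,0,0,0,0.0],[0,0,0,0,0,0,0.22],[0,0,0,0,0,0,0.22],[0,0,0,0,0,0,0.22]])

```text
clock: 13.7
ee_pos: [0.4886, 0.1039, 0.182]
eef_rot: [-3.142, -0.0, -0.147]
contact_force: [-0.2, 1.7, -0.5]
finger_gap: 0.22
gripper_force: 0.0
```

>>> play_rows(commands=[[0,0,0,0,0,0.08,0.22],[0,0,0,0,0,0.25,0.22],[0,0,0,0,0,0.25,0.22],[0,0,0.08,0,-0.2,0,0.45],[0,0,0.1,0,-0.3,0,0.45],[0,0,0.1,0.01,-0.3,0,0.45],[0,0,0.1,0.01,-0.3,0,0.45],[0,0,0.1,0.01,-0.3,0,0.45],[0,0,0.1,0.01,-0.3,0,0.45],[0,0,0.11,0.01,-0.3,0,0.45],[0,0,0,0,-0.07,0,0.45],[0,0,0,0,0,0,0.45]])

```text
clock: 15.2
ee_pos: [0.4961, -0.207, 0.2694]
eef_rot: [-3.141, -0.0, 0.213]
contact_force: [0.7, 0.3, -0.4]
finger_gap: 0.444
gripper_force: 0.0
```

>>> play_rows(commands=[[0,0,0,0,0,0,0.45],[0,0,0,0,0,-0.1,0.45]])

```text
clock: 15.45
ee_pos: [0.4968, -0.2058, 0.2547]
eef_rot: [3.14, -0.002, 0.216]
contact_force: [-0.3, 0.1, -0.8]
finger_gap: 0.451
gripper_force: 0.0
```

>>> play_rows(commands=[[0,0,0,0,0,-0.2,0.45],[0,0,0,0,0,-0.18,0.45],[0,0,0,0,0,-0.1,0.45],[0,0,0,0,0,0,0.45]])

```text
clock: 15.95
ee_pos: [0.4953, -0.2057, 0.1802]
eef_rot: [-3.139, 0.003, 0.215]
contact_force: [-0.1, -0.0, -0.2]
finger_gap: 0.448
gripper_force: 0.0
```

Run:
```python
from h import *
f=grab("side"); cv2.imwrite("pics/j.png",cv2.resize(f["img"][260:330,220:320,::-1],(780,546),interpolation=cv2.INTER_CUBIC))
```

```text
(no output)
```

View pics/j.png

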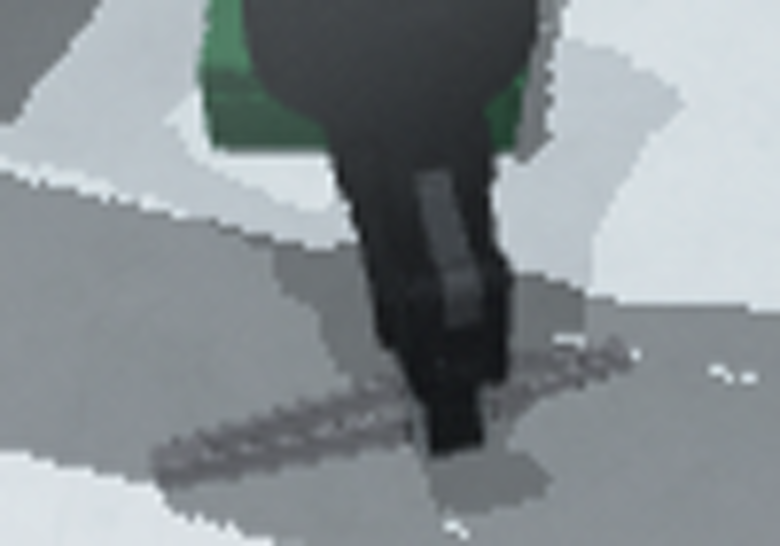

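>>> play_rows(commands=[[0,0,0,0,0,-0.01,0.3],[0,0,0,0,0,0,0.0],[0,0,0,0,0,0,0.0],[0,0,0,0,0,0,0.0],[0,0,0,0,0,0,0.0]])

```text
clock: 16.62
ee_pos: [0.4968, -0.207, 0.1815]
eef_rot: [3.14, -0.002, 0.215]
contact_force: [0.8, 0.1, 6.1]
finger_gap: 0.178
gripper_force: 29.9
```

>>> play_rows(commands=[[0,0,0,0,0,0.1,0.0],[0,0,0,0,0,0.25,0.0],[0,0,0,0,0,0.25,0.0],[0,0,-0.08,0.02,0.2,0,0.0],[0,0,-0.1,0.03,0.3,0,0.0],[0,0,-0.1,0.03,0.3,0,0.0],[0,0,-0.1,0.03,0.3,0,0.0],[0,0,-0.1,0.03,0.3,0,0.0],[0,0,-0.1,0.03,0.3,0,0.0],[0,0,-0.11,0.03,0.3,0,0.0],[0,0,0,0.02,0.3,0,0.0],[0,0,0,0,0.07,0,0.0]])

```text
clock: 18.12
ee_pos: [0.5289, 0.1511, 0.2709]
eef_rot: [-3.141, -0.0, -0.144]
contact_force: [-0.3, -0.5, -0.7]
finger_gap: 0.177
gripper_force: 29.3
```

>>> play_rows(commands=[[0,0,0,0,0,0,0.0],[0,0,0,0,0,0,0.0]])

```text
clock: 18.38
ee_pos: [0.5289, 0.1479, 0.2704]
eef_rot: [3.141, 0.0, -0.147]
contact_force: [0.0, -1.2, -0.4]
finger_gap: 0.179
gripper_force: 29.3
```

>>> play_rows(commands=[[0,0,0,0,0,-0.2,0.0],[0,0,0,0,0,-0.2,0.0],[0,0,0,0,0,-0.1,0.0],[0,0,0,0,0,-0.05,0.0],[0,0,0,0,0,-0.01,0.0],[0,0,0,0,0,0,0.0]])

```text
clock: 19.12
ee_pos: [0.5297, 0.1489, 0.1873]
eef_rot: [-3.141, -0.001, -0.147]
contact_force: [-0.2, -0.4, -0.8]
finger_gap: 0.18
gripper_force: 29.3
```

Run:
```python
from h import *
f=grab("side"); cv2.imwrite("pics/k.png",cv2.resize(f["img"][180:280,230:330,::-1],(600,600),interpolation=cv2.INTER_CUBIC))
```

```text
(no output)
```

View pics/k.png

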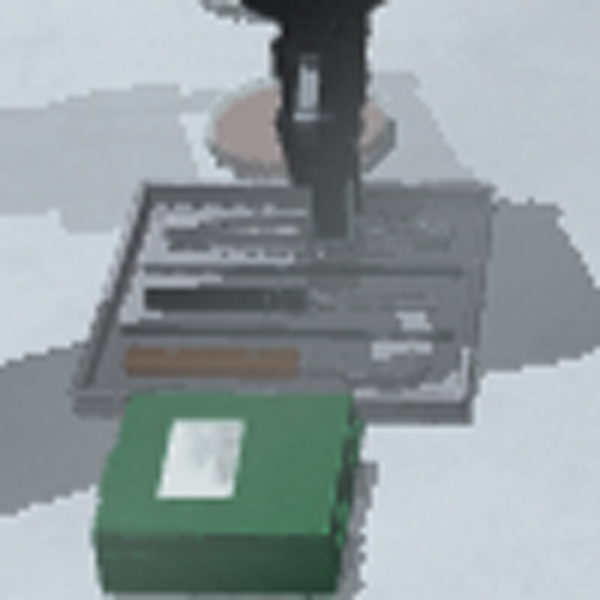

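Forceps lie in the dish slot (165–450, row ~235), centred. Lower to the floor and release.

>>> play_rows(commands=[[0,0,0,0,0,-0.02,0.0],[0,0,0,0,0,-0.01,0.0],[0,0,0,0,0,0,0.0],[0,0,0,0,0,0,0.29],[0,0,0,0,0,0,0.29],[0,0,0,0,0,0,0.29]])

```text
clock: 19.92
ee_pos: [0.529, 0.1489, 0.1817]
eef_rot: [3.141, 0.0, -0.147]
contact_force: [0.9, 0.4, -0.1]
finger_gap: 0.285
gripper_force: 0.0
```

>>> play_rows(commands=[[0,0,0,0,0,0.08,0.29],[0,0,0,0,0,0.25,0.29],[0,0,0,0,0,0.3,0.29],[0,0,0,0,0,0.23,0.5],[0,0,0,0.1,-0.21,0,0.8],[0,0,0,0.12,-0.28,0,0.8],[0,0,0,0.12,-0.28,0,0.8],[0,0,0,0.12,-0.28,0,0.8],[0,0,0,0.12,-0.28,0,0.8],[0,0,0,0.12,-0.28,0,0.8],[0,0,0,0.12,-0.28,0,0.8],[0,0,0,0.12,-0.28,0,0.8]])

```text
clock: 21.42
ee_pos: [0.6706, -0.1781, 0.3118]
eef_rot: [-3.142, -0.001, -0.147]
contact_force: [-0.5, 0.5, 0.1]
finger_gap: 0.799
gripper_force: 0.0
```

>>> play_rows(commands=[[0,0,0,0,0,0,0.8],[0,0,0,0,0,0,0.8],[0,0,0,0,0,0,0.8]])

```text
clock: 21.8
ee_pos: [0.6697, -0.1754, 0.3111]
eef_rot: [-3.141, 0.0, -0.146]
contact_force: [0.6, 0.3, -0.1]
finger_gap: 0.799
gripper_force: 0.0
```

Run:
```python
from h import *
f=grab("side");g=grab("top"); a=cv2.resize(f["img"][200:310,310:410,::-1],(400,440),interpolation=cv2.INTER_CUBIC)
b=cv2.resize(g["img"][230:315,245:330,::-1],(440,440),interpolation=cv2.INTER_CUBIC)
cv2.imwrite("pics/l.png",cv2.resize(np.hstack([a,b]),(798,418)))
```

```text
(no output)
```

View pics/l.png

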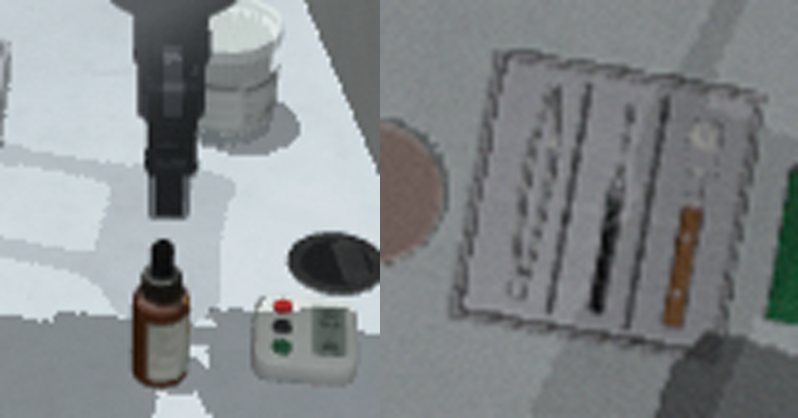

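>>> play_rows(commands=[[0,0,0,0,0,-0.2,0.8],[0,0,0,0,0,-0.2,0.8],[0,0,0,0,0,-0.15,0.8],[0,0,0,0,0,-0.11,0.8],[0,0,0,0,0,0,0.8],[0,0,0,0,0,0,0.6],[0,0,0,0,0,0,0.45],[0,0,0,0,0,0,0.3],[0,0,0,0,0,0,0.1],[0,0,0,0,0,0,0.0],[0,0,0,0,0,0,0.0]])

```text
clock: 23.28
ee_pos: [0.6708, -0.177, 0.2134]
eef_rot: [3.141, -0.003, -0.147]
contact_force: [0.2, -1.8, 6.0]
finger_gap: 0.362
gripper_force: 31.4
```

>>> play_rows(commands=[[0,0,0,0,0,0.06,0.0],[0,0,0,0,0,0.14,0.0],[0,0,0,0,0,0.2,0.0],[0,0,0,-0.12,0.08,0,0.0],[0,0,0,-0.2,0.13,0,0.0],[0,0,0,-0.2,0.13,0,0.0],[0,0,0,-0.2,0.13,0,0.0],[0,0,0,-0.2,0.13,0,0.0],[0,0,0,-0.2,0.13,0,0.0],[0,0,0,-0.14,0.12,0,0.0],[0,0,0,0,0,0,0.0],[0,0,0,0,0,0,0.0]])

```text
clock: 24.78
ee_pos: [0.482, -0.0494, 0.2731]
eef_rot: [3.141, -0.003, -0.146]
contact_force: [-0.8, 0.3, -0.7]
finger_gap: 0.358
gripper_force: 30.8
```

Run:
```python
from h import *
f=grab("side"); cv2.imwrite("pics/m.png",cv2.resize(f["img"][190:290,230:330,::-1],(600,600),interpolation=cv2.INTER_CUBIC))
st=env.state(); print(st["ee_pos"],st["eef_rot"]); p=st["ee_pos"]
for z in (.061,.034): print(proj(f,[p[0],p[1],z]),proj(f,[.482,-.05,z]))
```

```text
[ 0.48215967 -0.04955381  0.27291883] [ 3.14139252e+00 -2.28567619e-03 -1.46741680e-01]
[266.86798022 247.50250029] [266.80098108 247.62040637]
[267.9008971  256.33319812] [267.83522598 256.45242935]
```

View pics/m.png

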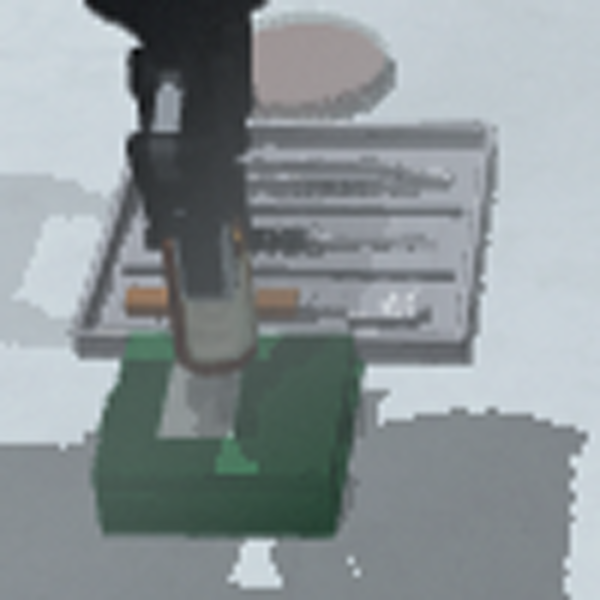

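>>> play_rows(commands=[[0,0,0,0.015,0,-0.08,0.0],[0,0,0,0,0,-0.07,0.0],[0,0,0,0,0,0,0.0],[0,0,0,0,0,0,0.0]])

```text
clock: 25.32
ee_pos: [0.4832, -0.0492, 0.2488]
eef_rot: [-3.142, 0.001, -0.147]
contact_force: [-0.3, -0.3, -1.5]
finger_gap: 0.361
gripper_force: 30.8
```

>>> play_rows(commands=[[0,0,0,0,0,-0.01,0.0],[0,0,0,0,0,-0.008,0.0],[0,0,0,0,0,0,0.0],[0,0,0,0,0,0,0.0]])

```text
clock: 25.82
ee_pos: [0.4836, -0.0492, 0.2473]
eef_rot: [3.142, -0.001, -0.147]
contact_force: [-0.7, -0.8, 4.3]
finger_gap: 0.365
gripper_force: 31.3
```

Contact felt (4.3 N): release gently, then lift straight up.

>>> play_rows(commands=[[0,0,0,0,0,0,0.38],[0,0,0,0,0,0,0.45],[0,0,0,0,0,0,0.55],[0,0,0,0,0,0,0.65],[0,0,0,0,0,0,0.65],[0,0,0,0,0,0.1,0.65],[0,0,0,0,0,0.2,0.65],[0,0,0,0,0,0.3,0.65],[0,0,0,0,0,0.3,0.65],[0,0,0,0,0,0,0.65],[0,0,0,-0.2,-0.3,0,0.65],[0,0,0,0,-0.3,0,0.65]])

```text
clock: 27.32
ee_pos: [0.4516, -0.1392, 0.3814]
eef_rot: [-3.141, 0.001, -0.145]
contact_force: [-0.4, 0.8, -0.9]
finger_gap: 0.649
gripper_force: 0.0
```

>>> play_rows(commands=[[0,0,0,0,-0.3,0,0.65],[0,0,0,0,-0.3,0,0.65],[0,0,0,0,-0.3,0,0.65],[0,0,0,0,-0.2,0,0.65],[0,0,0,0,0,0,0.65]])

```text
clock: 27.95
ee_pos: [0.4529, -0.3057, 0.3811]
eef_rot: [-3.141, 0.001, -0.15]
contact_force: [-0.8, 1.1, 0.3]
finger_gap: 0.649
gripper_force: 0.0
```

Run:
```python
from h import *
f=grab("side");g=grab("top"); a=cv2.resize(f["img"][190:290,230:330,::-1],(420,420),interpolation=cv2.INTER_CUBIC)
b=cv2.resize(g["img"][230:315,260:360,::-1],(494,420),interpolation=cv2.INTER_CUBIC)
cv2.imwrite("pics/n.png",cv2.resize(np.hstack([a,b]),(798,366)))
for q,F in (("stain_dropper",f),("stain_dropper",g)):
    print([(r["conf"],r["extent"],proj(F,[.482,-.05,.034]),proj(F,[.482,-.05,.136])) for r in env.cut_out(q,F)[:1]])
for q,z in(("dressing_forceps",.007),("needle_probe",.007),("spatula",.007),("kit_tray",.01)):
    for F in(f,g):
        for r in env.cut_out(q,F)[:1]: print(q,round(r["conf"],2),rect(F,r["region"],z))
```

```text
[(0.96, [257.6, 222.7, 277.0, 261.6], array([267.83522598, 256.45242935]), array([263.76135315, 221.66324318]))]
[(0.5, [336.7, 277.2, 346.7, 287.2], array([340.98467148, 281.86065545]), array([342.20922329, 282.35694132]))]
dressing_forceps 0.49 {'c': array([514. , 148.4]), 'size': array([ 25.3, 125.3]), 'ang': 82.5, 'mean': array([510.9, 149.7], dtype=float32), 'pca': 170.3}
dressing_forceps 0.25 {'c': array([512.1, 106.3]), 'size': array([173.2, 173. ]), 'ang': 81.2, 'mean': array([513.3, 109.6], dtype=float32), 'pca': 178.9}
needle_probe 0.6 {'c': array([481.6, 103.1]), 'size': array([14.3, 80.4]), 'ang': 82.6, 'mean': array([482.9, 103.9], dtype=float32), 'pca': 173.8}
spatula 0.54 {'c': array([498.7,  52.3]), 'size': array([ 17.8, 127.9]), 'ang': 82.6, 'mean': array([510.5,  50.4], dtype=float32), 'pca': 172.8}
spatula 0.53 {'c': array([501. ,  52.1]), 'size': array([ 16.3, 126.6]), 'ang': 83.3, 'mean': array([508.3,  52.3], dtype=float32), 'pca': 171.7}
kit_tray 0.61 {'c': array([510.3, 100.9]), 'size': array([184.9, 171. ]), 'ang': 82.4, 'mean': array([529. , 109.9], dtype=float32), 'pca': 121.0}
kit_tray 0.89 {'c': array([512.6, 104.9]), 'size': array([174.1, 175.9]), 'ang': 81.3, 'mean': array([512.1, 107.4], dtype=float32), 'pca': 155.8}
```

View pics/n.png

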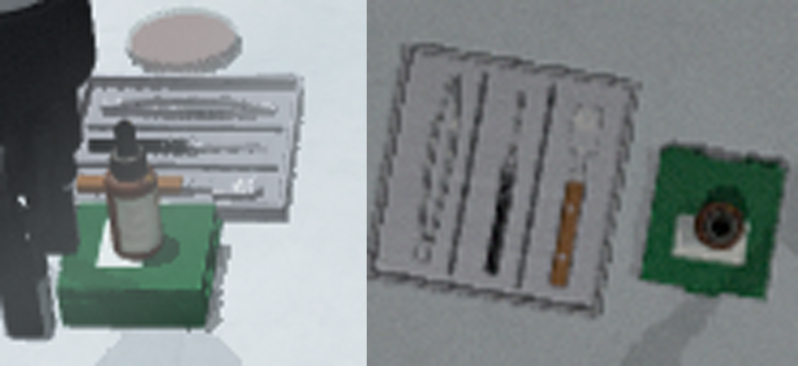

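```bash
python3 -c "
from bench import env
print(env.finish_job())"
```

```text
the job is handed in; nothing more can be done
None
```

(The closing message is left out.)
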